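Check the opening of a contact grill with a taper gauge

ROBOT

A 6-joint arm with a two-finger parallel gripper is mounted at the origin on a cart in front of the work surface, level with it; the furniture and walls round the work are solid. World frame = base frame: x ahead of the robot, y to its left, z up, the work surface at z = 0. Lengths are in m, angles in degrees, forces in N, time in s.
With the tool pointing down it reaches from about 0.3 to 0.75 m from the base axis. Payload 8.5 kg.
Tool frame: the origin (TCP) lies at the very end of the fingers, on their centre line; the grasp point (between the pads) lies 19 mm behind it (env.hold_point_z is the distance from the TCP to the grasp point, in m); z points along the fingers, y is the line along which they close (so a half turn about z gives the same grasp; the last joint's range is limited). The gripper opens to 85 mm and grips with 20 to 120 N. Pads are 22 mm wide; open, the fingers measure 114 mm over their backs; the gripper's body (76 mm by 85 mm) begins 54 mm behind the grasp point. The pads swing forward as they close: fully open they stand 13 mm farther back than shut.
Start: joints at [-84.987, 21.807, 74.336, -0, 83.858, -12.336], TCP at [0.164, -0.525, 0.231] pointing down, gripper open.
Joint ranges: [-178.18, 178.18], [-50.72, 133.34], [12.68, 142.11], [-81.47, 261.47], [9.98, 163.14], [-165.26, 165.26]. Speed limits (degrees/s): [136.94, 136.94, 180, 180, 180, 180].

INTERFACE

Orientations are given as a 3x3 rotation matrix whose columns are the frame's x, y, z axes.
In Python, from rig import env, optics gives the robot as it stands.
- The arm moves only by the shell command python3 -m jog 'ROWS' [OPENING] [FORCE]. ROWS is JSON, a list of rows, each an object with "linear": the shift along the tool's x, y, z in units of 40 mm (1.0 is 40 mm), a list of three; "roll": the turn about the tool's z in units of 5 degrees (1.0 is 5 degrees). A call has 1 to 12 rows; each row shifts and turns the commanded pose from where the row before left it, along the tool's axes as they then stand; what a row does not reach is not made up. A row lasts 1/12 s, in which the tool goes at most 41.7 mm and 7.16 degrees, less where a joint would pass 70% of its speed; a pose out of reach is approached as far as the arm can. A call is refused whole if a number of a shift passes 1 or a number of a turn 1, either way. A call with a gripper value outside its range is refused whole. OPENING is the opening, from -1 (shut) to 1 (fully open), set as the call begins (- or left out, the last holds). The fingers move at their own pace and stop on an object; FORCE is the grip in N (left out, the last holds). Time passes only in rows, so rows that do not move let the fingers close. It gives the time, the measured TCP pose, the force, the opening and the grip force at its end, in the units of the state.
- env.observe(): the state, without advancing time (a new reading comes with each control period).
- optics.get_image(name): name is "side" or "top"; returns the picture (400x640x3 uint8, red, green, blue); there is no depth.
- optics.calibration(name): a dict with "fov_y" (degrees; the focal length in pixels is half the picture's height over the tangent of half this angle, whatever the lens; pixels are square), "cx", "cy" (the principal point, pixels), "T" (4x4, takes a point from camera to world coordinates). Camera axes: x right, y down, z forward; pixel columns grow to the right and rows downward; lengths in m; the calibration is good to about 2 mm. A picture is of the moment at which its call begins. calibration takes no time and is no camera call.
- env.close_job(): hands the job in; it is judged then, once.
The state is a dict: "time_s": time; "q": joint angles; "qvel": joint speeds; "joint_efforts": joint torques, N m; "position": TCP position; "tool_rot": TCP orientation; "ft_force": force on the tool from outside, world axes, zero at the start; "wrist_torque": the same for the moment, N m; "grip_width": finger opening in m; "gripper_force": force on a finger pad.
Only numpy, scipy, OpenCV 4.12 (cv2) and the standard library are available. Lean on these libraries where they do the work, as an engineer would, in place of code of your own. Each camera call takes 0.05 s, during which the arm holds its last target. There are 200 camera calls.

TASK

The contact grill's lid has been set ajar and its opening must be measured at the front edge. Pick up the taper gauge by its grip, lay its blade flat on the lower plate in front of the lid, pointing straight in, and gently slide it in between the two plates until it drags snugly against both, without forcing it or shifting the lid. Finish while still holding the gauge there, snug and still, so that it can be read; leave everything else on the worktop alone.

Things in the scene. Friction and masses are not known exactly. Their poses are not given: they have to be found in the camera images.
- gauge: Taper gauge, 80 g: steel wedge blade with scale lines, black plastic grip. Origin: underside, below the middle of the grip; x along the blade to the tip, z up. Grip 75 long (x -37.5 to 37.5 mm), 18 wide, 26 tall: take it across its width. Blade 16 wide, underside flush with the grip's, 10 thick up to x = 40 mm, then tapering 1 mm per 11.25 mm to 2 thick at the tip, x = 130 mm.
- gauge_tip (a point): Middle of the lower edge of the gauge's tip, 130 mm along x from gauge.
- grill: Small aluminium contact grill, fixed, right of the sink, 205 deep, 186 wide, 102 tall at the lid's bar handle. Origin: middle of its underside, on the worktop; x from its front to the hinge at the rear, z up. Front of the base at x = -110 mm, front edge of the upper plate (and lid) at -70 to -74 mm; the bar handle overhangs to -85 mm at heights 90 to 110 mm.
- lower_plate: Flat dark lower plate of the grill; same origin and axes as grill. Its top face is level, 48 mm above the worktop, from x = -104 to +85 mm and 82 mm to either side; the front 30 mm, before the lid, are open from above but for the bar handle.
- upper_plate: Flat dark plate under the lid, 164 wide (y), 9 thick, turns with the lid; its origin lies on the hinge axis (98 mm behind the grill's origin, 57 mm up).
- plate_edge (a point): Middle of the front lower edge of the upper plate, 168 mm in front of the hinge axis. Its height less 48 mm is the opening, 4.5 to 7.2 mm, so the blade first touches it 28 to 59 mm deep.
- lid (a joint): Opening angle of the lid (rad), 0 = shut, plates 1.5 mm apart; the front edge rises 168 mm per rad. Starts at 0.018 to 0.034 and stays as set; about 8 N up at the front edge shifts it. Contact is slightly springy: the force on the plates grows over several mm of travel after first touch.
- mug: Blue and white mug, 92 tall, at the back left; origin under it. Leave alone.
- biscuits: Biscuit box 51x177x78, at the back left; origin under it. Leave alone.
- salt_shaker: Salt shaker 44 wide, 90 tall, left of the sink; origin under it. Leave alone.
- garlic: Garlic bulb 53 wide and tall, on the right near the front; origin under it. Leave alone.
- sink_plug: Black rubber sink plug 51 wide, 37 tall with its ring, in front of the sink; origin under it. Leave alone.
- spice_jar: Spice jar with a white lid, 47 wide, 98 tall, at the right edge beside the grill; origin under it. Leave alone.
- water_bottle: Clear water bottle 65 wide, 212 tall, behind the sink's right side; origin under it. Leave alone.

How it is judged:
By the outcome, as a careful person would: the job done as asked, in the order asked, and still so for the second after the job is handed in, while the arm keeps its last pose, push and grip.
It also fails if it takes over 67 s, if anything falls off the work surface, if the arm or the gripper's body presses on something with over 40 N, if the wrist force passes 120 N, or if a joint passes its speed limit or range.

## Working session

There is one attempt and no reset: what is moved stays moved. The work goes in short steps, Python scripts to look and compute and a shell command to move; the robot and the scene stay as the last step left them, time stands still between calls to the robot, and variables do not carry over. Pictures are saved under pics/ and viewed, at most 10 in all, crops included, and the job is handed in when it is done.

```bash
ls; mkdir -p pics
python3 - <<'E'
from rig import env, optics
import cv2
for n in("top","side"):
    cv2.imwrite(f"pics/{n}0.png",optics.get_image(n)[:,:,::-1]); print(n,optics.calibration(n))
s=env.observe();print(s, env.hold_point_z)
E
```

```text
pics
top {'fov_y': 49.94276427527327, 'cx': 322.7106127977363, 'cy': 198.95049861967732, 'T': array([[-0.47487717, -0.85265151,  0.21789234,  0.28115351],
       [-0.88003315,  0.45845751, -0.12392891,  0.0970511 ],
       [ 0.0057738 , -0.2506035 , -0.9680726 ,  1.55140286],
       [ 0.        ,  0.        ,  0.        ,  1.        ]])}
side {'fov_y': 54.4225591472975, 'cx': 321.02440591778367, 'cy': 197.46338660383168, 'T': array([[ 0.96987065, -0.09535579,  0.22418339,  0.30394462],
       [-0.2435572 , -0.35855267,  0.90117694, -1.23701435],
       [-0.00555089, -0.92862654, -0.3709743 ,  0.52115804],
       [ 0.        ,  0.        ,  0.        ,  1.        ]])}
{'time_s': 0.1, 'q': array([-8.49860201e+01,  2.18368370e+01,  7.43795822e+01, -1.22145468e-03,
        8.38573223e+01, -1.23354532e+01]), 'qvel': array([ 0.02155093, -0.08997253, -0.12835553, -0.01750587,  0.09431322,
        0.08798204]), 'joint_efforts': array([ 3.28102025e-03, -4.49218869e+01, -2.31652755e+01, -1.87111937e-04,
        3.74464755e-03, -5.75731249e-07]), 'position': array([ 0.16398114, -0.52471094,  0.23078114]), 'tool_rot': array([[ 9.54503211e-01,  2.98200608e-01, -1.33599926e-04],
       [ 2.98200530e-01, -9.54502386e-01,  1.28025417e-03],
       [ 2.54251123e-04, -1.26184628e-03, -9.99999172e-01]]), 'ft_force': array([-0.67954248, -0.04838135,  0.17308643]), 'wrist_torque': array([-0.0314795 , -0.00457227,  0.01127388]), 'gripper_force': 0.0, 'grip_width': 0.08529773154887052} 0.0187
```

View pics/top0.png

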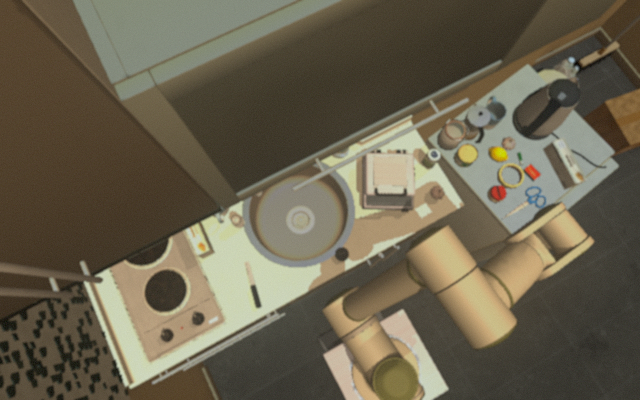

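View pics/side0.png

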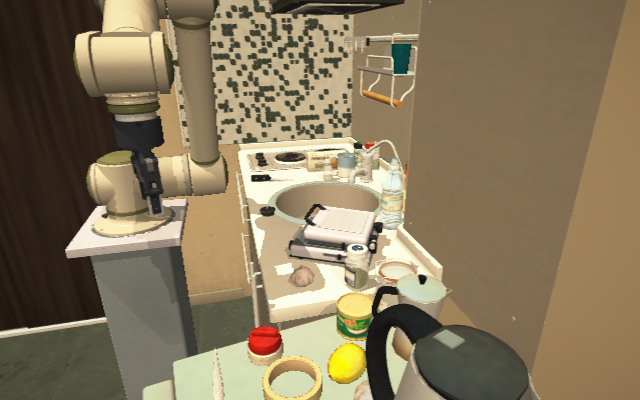

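The top view shows the gauge left-front of the sink, with its black grip at about (256,297) and its blade running to about (249,264). The grill is at about (388,180), front edge at row ~205. In the side view the grip is at (261,178) and the grill at (337,232). Next I'll zoom both.

```bash
cat > h.py <<'E'
import numpy as np, cv2
from rig import env, optics
def cal(n):
    c=optics.calibration(n); return 200/np.tan(np.radians(c['fov_y']/2)),c['cx'],c['cy'],c['T']
def ray(n,u,v):
    f,cx,cy,T=cal(n); d=T[:3,:3]@np.array([(u-cx)/f,(v-cy)/f,1]); return T[:3,3],d/np.linalg.norm(d)
def plane(n,u,v,z):
    o,d=ray(n,u,v); return o+d*(z-o[2])/d[2]
def proj(n,p):
    f,cx,cy,T=cal(n); q=T[:3,:3].T@(np.asarray(p)-T[:3,3]); return np.array([cx+f*q[0]/q[2],cy+f*q[1]/q[2]])
def crop(n,x,y,w,h,s):
    return cv2.resize(optics.get_image(n)[y:y+h,x:x+w,::-1],None,fx=s,fy=s,interpolation=cv2.INTER_CUBIC)
E
python3 - <<'E'
from h import *
a=crop("top",225,245,50,75,8); b=crop("top",345,140,50*2,75*2,4)
cv2.imwrite("pics/c1.png",np.hstack([a,b]))
a=crop("side",235,160,50,40,8);b=crop("side",270,190,120,100,4)
b=cv2.copyMakeBorder(b,0,0,0,0,0); a=cv2.copyMakeBorder(a,0,80,0,0,0); 
cv2.imwrite("pics/c2.png",cv2.resize(np.hstack([a,b]),(792,360)))
b=crop("side",280,195,110,80,7); cv2.imwrite("pics/c3.png",b)
# base & tcp sanity
print(proj("top",env.observe()['position']),proj("side",env.observe()['position']))
# dark grip mask
im=optics.get_image("top").astype(int); m=((im.max(2)<60)).astype(np.uint8); m[:, :240]=0;m[:,270:]=0;m[:275]=0;m[312:]=0
n,l,s,c=cv2.connectedComponentsWithStats(m); i=1+s[1:,4].argmax(); ys,xs=np.nonzero(l==i); print(s[i],c[i]); print(cv2.minAreaRect(np.c_[xs,ys].astype(np.float32)))
for v in (.0,.026): print(plane("top",*c[i],v))
E
```

```text
[515.00361976 245.97779487] [154.39878464 212.24648049]Traceback (most recent call last):
  File "<stdin>", line 12, in <module>
ValueError: attempt to get argmax of an empty sequence
```

View pics/c1.png

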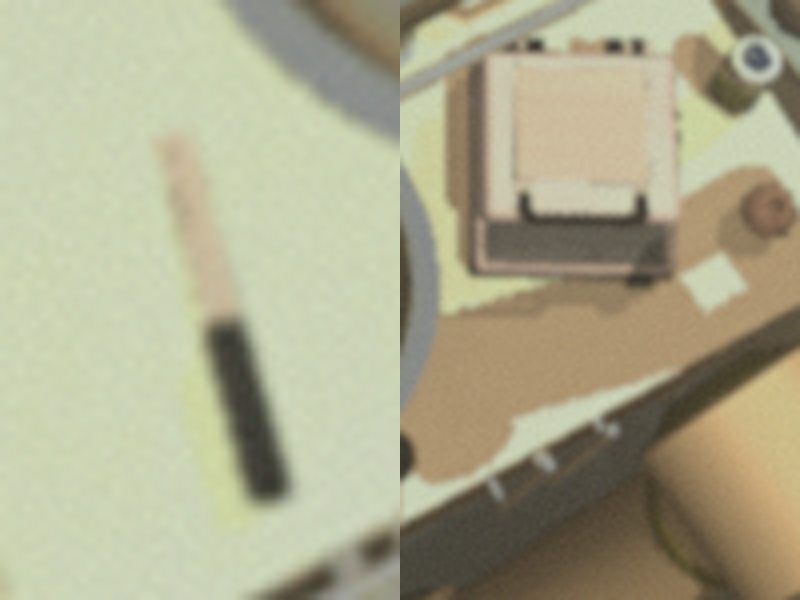

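View pics/c3.png

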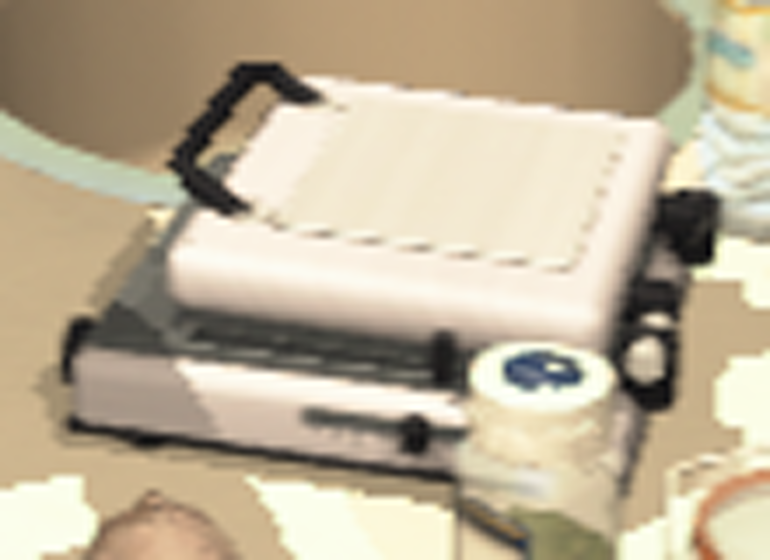

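The crops show the grip clearly in the top view, centred at about (256,296) with the tip at (246.6,262.3). The lower plate's dark strip runs from about (367,195.5) to (412,205.5) in full-image pixels. Next I'll measure both with masks.

Run:
```python
from h import *
im=np.mean([optics.get_image("top").astype(float) for _ in range(4)],0)
g=im.mean(2)
print(g[280:310,256].round()[::4])
def pts(mask,n,z): ys,xs=np.nonzero(mask); return np.array([plane(n,x,y,z)[:2] for x,y in zip(xs,ys)])
# gauge: weights: darkness for grip
W=np.zeros_like(g); W[282:310,246:266]=np.clip(190-g[282:310,246:266],0,150); W[W<25]=0
ys,xs=np.nonzero(W); w=W[ys,xs]
def pca(P,w):
    c=(P*w[:,None]).sum(0)/w.sum(); C=np.cov(P.T,aweights=w); e,v=np.linalg.eigh(C); return c,v[:,1],np.sqrt(12*e)
P=np.array([plane("top",x,y,.02)[:2] for x,y in zip(xs,ys)])
c,a,L=pca(P,w); print("grip",c,a,np.degrees(np.arctan2(a[1],a[0])),L)
# blade: reddish vs counter: use R-G
rg=im[:,:,0]-im[:,:,1]; sub=rg[258:288,240:258]; print("rg",np.percentile(sub,[5,50,90,99]))
t0=np.percentile(rg[258:275,225:240],50)
W=np.zeros_like(g); W[258:287,241:258]=np.clip(rg[258:287,241:258]-t0-12,0,40)
ys,xs=np.nonzero(W); w=W[ys,xs]; P=np.array([plane("top",x,y,.006)[:2] for x,y in zip(xs,ys)])
cb,ab,Lb=pca(P,w); print("blade",cb,ab,Lb)
d=cb-c; print("dir grip->blade",np.degrees(np.arctan2(d[1],d[0])),np.hypot(*d))
print("tip by eye",plane("top",246.4,261.8,.0015)[:2])
# lower plate strip
R=slice(188,212);C=slice(360,418)
m=np.zeros(g.shape,np.uint8); m[R,C]=((g[R,C]<135))*1
n,l,s,cc=cv2.connectedComponentsWithStats(m); i=1+s[1:,4].argmax(); print(s[i],cc[i])
k=cv2.findContours((l==i).astype(np.uint8),0,1)[0][0]; print(cv2.minAreaRect(k))
np.set_printoptions(linewidth=250)
print(g[188:212,364:416:4].round().astype(int))
for u,v in [(366,195),(412,196),(367,207),(412,208)]: print(u,v,plane("top",u,v,.048)[:2])
```

```text
[200. 189. 132.  78.  62.  62.  74. 169.]
grip [0.42994995 0.27272505] [-0.98474277  0.1740163 ] 169.97858205208283 [0.01912568 0.07970029]
rg [-9.25   -7.75   12.025  15.9025]
blade [0.51405088 0.25802435] [-0.98363811  0.18015569] [0.01267021 0.08385288]
dir grip->blade -9.915028326509969 0.08537609268957068
tip by eye [0.55466921 0.25043731]
[360 188  54  24 889] [387.13610799 200.63892013]
((386.5, 199.5), (23.0, 53.0), 90.0)
[[ 96 186 190 118 194 192 193 194 194 197 138 196 193]
 [ 94 188 192  86 192 193 194 193 195 195 109 193 195]
 [ 96 188 195  76 195 193 193 193 195 196  94 194 196]
 [ 95 186 189  70 192 191 191 192 196 196  92 192 194]
 [ 95 183 183  66 176 172 172 176 184 185  86 184 193]
 [ 99 168 173  65 136 130 130 137 146 146  69 174 185]
 [114 142 147  69  86  83  83  88  93  93  61 158 170]
 [130 110 113  77  67  67  65  68  66  64  65 130 146]
 [137  90  92  84  78  81  78  79  79  70  75 102 125]
 [134  89  91  91  90  90  89  89  91  85  89  92 114]
 [132  89  93  93  92  93  93  91  92  91  91  91 114]
 [130  89  92  93  92  91  92  93  94  93  92  89 114]
 [131  89  90  91  91  93  90  92  90  90  90  81 115]
 [132  90  92  92  92  94  92  93  92  94  93  76 114]
 [134  92  96  95  94  97  96  94  93  95  94  74 114]
 [137  94 100  98  97  99  98  91  95  99  96  75 114]
 [138 108 101 101 101  99  99  92  96  96  90  73 113]
 [136 130 119 117 118 111 114 108 110 108  85  78 111]
 [126 146 137 139 141 136 138 140 137 138  93  91 110]
 [108 134 133 135 139 143 141 146 144 146  90  96 105]
 [111 121 124 125 122 125 122 124 121 119  72  86  99]
 [151 152 151 150 133 122 107 105  98  95  60  76 105]
 [180 181 182 180 156 128 113 109 106  98  60  87 124]
 [190 191 189 183 150 126 120 118 118 113  81 109 142]]
366 195 [ 0.55820684 -0.24072566]
412 196 [ 0.47589318 -0.38590448]
367 207 [ 0.51766172 -0.22165615]
412 208 [ 0.43764624 -0.3626152 ]
```

Run:
```python
from h import *
im=np.mean([optics.get_image("top").astype(float) for _ in range(4)],0); g=im.mean(2)
def cross(line,i0,i1,th,up):  # first crossing
    for i in range(i0,i1):
        a,b=line[i],line[i+1]
        if (up and a<th<=b) or (not up and a>=th>b): return i+(th-a)/(b-a)
def fit(P,name,swap=False):
    P=np.array(P); vx,vy,x,y=cv2.fitLine(P[:,:2].astype(np.float32),cv2.DIST_HUBER,0,.001,.001).ravel()
    r=(P[:,:2]-[x,y])@[-vy,vx]; print(name,"ang",np.degrees(np.arctan2(vy,vx)).round(2),"pt",x.round(4),y.round(4),"rms mm",1e3*r.std(),len(P))
def rows(cols,r0,r1,th,up,z): 
    return [plane("top",c,v,z) for c in cols if (v:=cross(g[:,c],r0,r1,th,up)) is not None]
def colsx(rs,c0,c1,th,up,z):
    return [plane("top",u,r,z) for r in rs if (u:=cross(g[r],c0,c1,th,up)) is not None]
fit(rows(range(368,402),199,208,113,True,.048),"plate front")
fit(rows(range(379,400),189,197,130,False,.088),"lid front")
np.set_printoptions(linewidth=250)
for r in (160,170,180,190,200): print(r,g[r,356:374].round().astype(int),g[r,404:422].round().astype(int))
for c in (372,390,400): print(c,g[145:165,c].round().astype(int))
# side: bottom edge of base, right side
o=lambda x,y,z:plane("side",280+x/7-.43,195+y/7-.43,z)
for z,a,b in [(0.003,(80,432),(450,472)),(.05,(85,352),(460,398))]:
    A,B=o(*a,z),o(*b,z); d=B-A; print(A,B,np.degrees(np.arctan2(d[1],d[0])))
```

```text
plate front ang 60.34 pt 0.4926 -0.2842 rms mm 0.5096825192570128 34
lid front ang 60.91 pt 0.5185 -0.3061 rms mm 0.22772172482079678 21
160 [163 146 138 131 127 116  96  90  95 109 145 175 188 191 192 193 191 184] [188 183 178 181 190 192 191 189 183 178 188 193 180 160 145 130 122 112]
170 [151 126 121 123 122 117  98  95  97 110 142 173 189 191 192 192 184 172] [184 184 186 189 191 191 191 191 187 176 171 182 190 191 190 190 191 193]
180 [149 125 121 121 122 117  97  91  94 110 143 173 190 194 195 194 184 167] [185 185 184 183 188 193 194 194 192 181 172 182 193 196 198 198 199 198]
190 [165 140 123 122 122 116  98  90  95 107 139 168 186 194 193 193 192 178] [ 92  71 115 170 194 198 196 195 194 188 177 162 152 145 145 147 146 147]
200 [188 188 179 152 127 114  97 104 131 134 110  90  89  91  90  92  90  90] [ 92  91  87  84  81  78  81  96 115 127 140 145 146 147 147 147 147 146]
372 [173 154 150 157 150 130 102 106 149 181 191 191 191 192 191 191 188 186 186 186]
390 [198 197 196 193 178 156 145 147 161 181 189 186 182 184 186 186 186 188 185 183]
400 [198 199 199 194 170 138 113 113 142 174 189 187 184 186 188 186 188 187 184 184]
[ 0.44073691 -0.3590871   0.003     ] [ 0.56559312 -0.4209824   0.003     ] -26.369118967434154
[ 0.4398066  -0.38388089  0.05      ] [ 0.55965269 -0.4492517   0.05      ] -28.610542873375056
```

```bash
cat >> h.py <<'E'
def go(target,yaw=None):
    s=env.observe(); R=s['tool_rot']; d=np.asarray(target)-s['position']; y=np.degrees(np.arctan2(R[1,0],R[0,0]))
    t=R.T@d/.04
    print("t",round(s['time_s'],2),"pos",s['position'].round(4),"yaw",y.round(2),"tool units",t.round(3),"roll units",None if yaw is None else round((y-yaw)/5,3),"F",s['ft_force'].round(2),"M",s['wrist_torque'].round(3),"w",s['grip_width'].round(4),"gf",round(s['gripper_force'],1))
E
python3 - <<'E'
from h import *
for z in (.048,.088):
  a=plane("top",388.5,204.6,z)[:2]; print(a)
A,B=plane("top",366.0,160,.08),plane("top",366.2,190,.08); d=A-B; print("side edge",np.degrees(np.arctan2(d[1],d[0])))
for u,v in((364,200),(413,200),(365.8,185),(414.3,185)): print(u,v,plane("top",u,v,.048)[:2],plane("top",u,v,.08)[:2])
go((.430,.2727,.23),-10)
E
python3 -m jog '[{"linear":[0,0,0],"roll":0.91},{"linear":[0,0,0],"roll":0.91},{"linear":[0,0,0],"roll":0.91},{"linear":[0,0,0],"roll":0.91},{"linear":[0,0,0],"roll":0.91},{"linear":[0,0,0],"roll":0.91}]' 1 40
python3 -c "
from h import *
go((.430,.2727,.23),-10)"
```

```text
[ 0.48862662 -0.29442951]
[ 0.48310652 -0.28401366]
side edge -29.438634514432525
364 200 [ 0.54538286 -0.22504538] [ 0.53975873 -0.21818954]
413 200 [ 0.46136693 -0.38129482] [ 0.45753108 -0.3711132 ]
365.8 185 [ 0.59135101 -0.25886609] [ 0.58474844 -0.25129038]
414.3 185 [ 0.50746289 -0.41495898] [ 0.50264589 -0.40406082]
time_s: 1.3
position: [0.164, -0.525, 0.2313]
tool_rot: [[0.984, -0.177, -0.0], [-0.177, -0.984, 0.0], [-0.0, -0.0, -1.0]]
ft_force: [0.1, -0.2, -0.4]
grip_width: 0.0855
gripper_force: 0.0Traceback (most recent call last):
  File "<stdin>", line 6, in <module>
  File "h.py", line 16, in go
    print("t",round(s['time_s'],2),"pos",s['position'].round(4),"yaw",y.round(2),"tool units",t.round(3),"roll units",None if yaw is None else round((y-yaw)/5,3),"F",s['ft_force'].round(2),"M",s['wrist_torque'].round(3),"w",s['grip_width'].round(4),"gf",round(s['gripper_force'],1))
                                                                                                                                                                                                                                ^^^^^^^^^^^^^^^^^^^^^
AttributeError: 'float' object has no attribute 'round'
Traceback (most recent call last):
  File "h.py", line 16, in go
    print("t",round(s['time_s'],2),"pos",s['position'].round(4),"yaw",y.round(2),"tool units",t.round(3),"roll units",None if yaw is None else round((y-yaw)/5,3),"F",s['ft_force'].round(2),"M",s['wrist_torque'].round(3),"w",s['grip_width'].round(4),"gf",round(s['gripper_force'],1))
                                                                                                                                                                                                                                ^^^^^^^^^^^^^^^^^^^^^
AttributeError: 'float' object has no attribute 'round'
```

```bash
sed -i "s/s\['grip_width'\].round(4)/round(s['grip_width'],4)/" h.py
R='{"linear":[0.125,-0.87,0],"roll":0}'
python3 -m jog '[{"linear":[0.125,-0.87,0],"roll":0},{"linear":[0.125,-0.87,0],"roll":0},{"linear":[0.125,-0.87,0],"roll":0},{"linear":[0.125,-0.87,0],"roll":0},{"linear":[0.125,-0.87,0],"roll":0},{"linear":[0.125,-0.87,0],"roll":0},{"linear":[0.125,-0.87,0],"roll":0},{"linear":[0.125,-0.87,0],"roll":0},{"linear":[0.125,-0.87,0],"roll":0},{"linear":[0.125,-0.87,0],"roll":0},{"linear":[0.125,-0.87,0],"roll":0},{"linear":[0.125,-0.87,0],"roll":0}]'
python3 -m jog '[{"linear":[0.125,-0.87,0],"roll":0},{"linear":[0.125,-0.87,0],"roll":0},{"linear":[0.125,-0.87,0],"roll":0},{"linear":[0.125,-0.87,0],"roll":0},{"linear":[0.125,-0.87,0],"roll":0},{"linear":[0.125,-0.87,0],"roll":0},{"linear":[0.125,-0.87,0],"roll":0},{"linear":[0.125,-0.87,0],"roll":0},{"linear":[0.125,-0.87,0],"roll":0},{"linear":[0.125,-0.87,0],"roll":0},{"linear":[0,0,0],"roll":0},{"linear":[0,0,0],"roll":0}]'
python3 -c "
from h import *
go((.430,.2727,.1),-10)"
```

```text
time_s: 2.3
position: [0.2953, -0.1224, 0.2316]
tool_rot: [[0.985, -0.174, 0.001], [-0.174, -0.985, -0.001], [0.001, 0.0, -1.0]]
ft_force: [0.2, -1.8, 0.2]
grip_width: 0.0856
gripper_force: 0.0
time_s: 3.3
position: [0.4046, 0.2112, 0.231]
tool_rot: [[0.985, -0.17, -0.001], [-0.17, -0.985, -0.0], [-0.0, 0.0, -1.0]]
ft_force: [-0.4, -0.0, 0.2]
grip_width: 0.0853
gripper_force: 0.0
t 3.3 pos [0.4046 0.2112 0.231 ] yaw -9.78 tool units [ 0.367 -1.624  3.274] roll units 0.044 F [-0.36 -0.01  0.15] M [-0.008  0.033  0.021] w 0.0853 gf 0.0
```

```bash
python3 -m jog '[{"linear":[0.36,-0.81,0],"roll":0},{"linear":[0,-0.81,0],"roll":0},{"linear":[0,0,0.9],"roll":0},{"linear":[0,0,0.9],"roll":0},{"linear":[0,0,0.9],"roll":0},{"linear":[0,0,0.9],"roll":0},{"linear":[0,0,0.7],"roll":0.04},{"linear":[0,0,0],"roll":0},{"linear":[0,0,0],"roll":0},{"linear":[0,0,0],"roll":0}]'
python3 - <<'E'
from h import *
go((.430,.2727,.004),-10)
a=crop("top",225,245,50,75,8); b=cv2.resize(crop("side",225,140,80,60,7),(560,600))
cv2.imwrite("pics/g1.png",np.hstack([a[:, :240+160],b[:,:400]]))
E
```

```text
time_s: 4.13
position: [0.4311, 0.2712, 0.0612]
tool_rot: [[0.984, -0.177, 0.003], [-0.177, -0.984, 0.001], [0.002, -0.001, -1.0]]
ft_force: [1.0, -0.3, 0.0]
grip_width: 0.0855
gripper_force: 0.0
t 4.13 pos [0.4311 0.2712 0.0612] yaw -10.19 tool units [-0.037 -0.031  1.429] roll units -0.039 F [ 1.   -0.26  0.  ] M [-0.006  0.016 -0.019] w 0.0855 gf 0.0
```

View pics/g1.png

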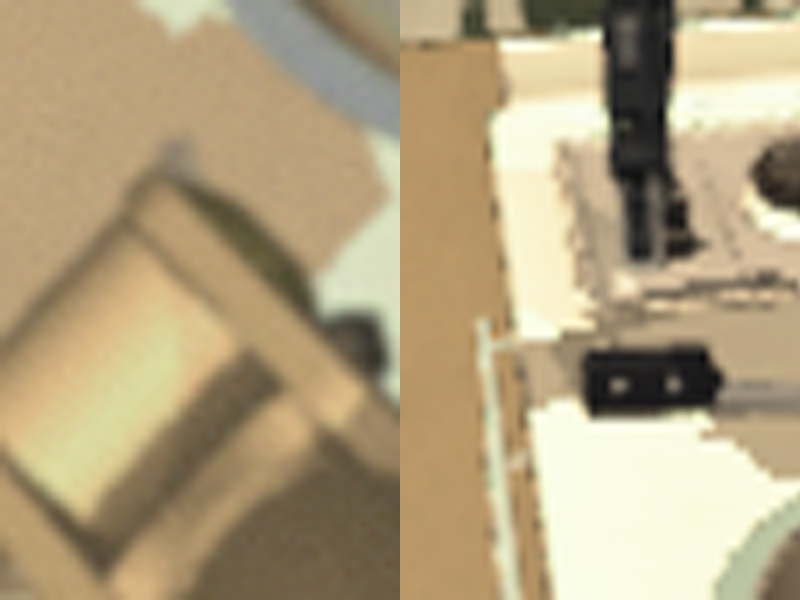

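The side view has the fingers right above the middle of the grip (grip at crop x 585–710, fingers at 640). Next I'll descend and grip.

```bash
python3 -m jog '[{"linear":[-0.03,-0.03,0.6],"roll":-0.04},{"linear":[0,0,0.5],"roll":0},{"linear":[0,0,0.22],"roll":0},{"linear":[0,0,0.06],"roll":0},{"linear":[0,0,0],"roll":0},{"linear":[0,0,0],"roll":0},{"linear":[0,0,0],"roll":0}]'
python3 -m jog '[{"linear":[0,0,0],"roll":0},{"linear":[0,0,0],"roll":0},{"linear":[0,0,0],"roll":0},{"linear":[0,0,0],"roll":0},{"linear":[0,0,0],"roll":0},{"linear":[0,0,0],"roll":0},{"linear":[0,0,0],"roll":0},{"linear":[0,0,0],"roll":0},{"linear":[0,0,0],"roll":0},{"linear":[0,0,0],"roll":0},{"linear":[0,0,0],"roll":0},{"linear":[0,0,0],"roll":0}]' -1 60
python3 -c "
from h import *
go((.430,.2727,.1),-10)"
```

```text
time_s: 4.82
position: [0.4297, 0.273, 0.0052]
tool_rot: [[0.985, -0.173, 0.002], [-0.173, -0.985, 0.001], [0.002, -0.001, -1.0]]
ft_force: [-0.2, 0.8, -0.3]
grip_width: 0.0853
gripper_force: 0.0
time_s: 5.82
position: [0.4292, 0.2729, 0.0044]
tool_rot: [[0.985, -0.173, 0.001], [-0.173, -0.985, 0.0], [0.001, -0.0, -1.0]]
ft_force: [-0.8, 0.2, 6.0]
grip_width: 0.0167
gripper_force: 59.8
t 5.82 pos [0.4292 0.2729 0.0044] yaw -9.95 tool units [ 2.10e-02  1.00e-03 -2.39e+00] roll units 0.01 F [-0.79  0.22  5.99] M [0.015 0.099 0.049] w 0.0167 gf 59.8
```

```bash
python3 -m jog '[{"linear":[0,0,-0.2],"roll":0},{"linear":[0,0,-0.5],"roll":0},{"linear":[0,0,-0.8],"roll":0},{"linear":[0,0,-0.8],"roll":0},{"linear":[0,0,-0.7],"roll":0},{"linear":[0,0,0],"roll":0.97},{"linear":[0,0,0],"roll":0.97},{"linear":[0,0,0],"roll":0.97},{"linear":[0,0,0],"roll":0.97},{"linear":[0,0,0],"roll":0},{"linear":[0,0,0],"roll":0}]'
python3 -c "
from h import *
go((.3913,-.240,.13),-29.4)
for z in(.1,.2,.3): print(z,plane('top',297,188,z)[:2])
print(plane('top',342,254,.02)[:2],plane('top',437,192,.03)[:2])
cv2.imwrite('pics/l1.png',crop('side',215,110,200,150,4))"
```

```text
time_s: 6.73
position: [0.4289, 0.2728, 0.1242]
tool_rot: [[0.873, -0.488, -0.0], [-0.488, -0.873, -0.0], [-0.0, 0.0, -1.0]]
ft_force: [-0.3, -0.4, -1.0]
grip_width: 0.0172
gripper_force: 59.1
t 6.73 pos [0.4289 0.2728 0.1242] yaw -29.21 tool units [ 5.436 11.648 -0.143] roll units 0.038 F [-0.32 -0.38 -1.02] M [ 0.043 -0.033 -0.04 ] w 0.0172 gf 59.1
0.1 [ 0.68557753 -0.02807019]
0.2 [ 0.65771317 -0.01944948]
0.3 [ 0.62984882 -0.01082876]
[ 0.41480437 -0.06328101] [ 0.44762806 -0.48077056]
```

View pics/l1.png

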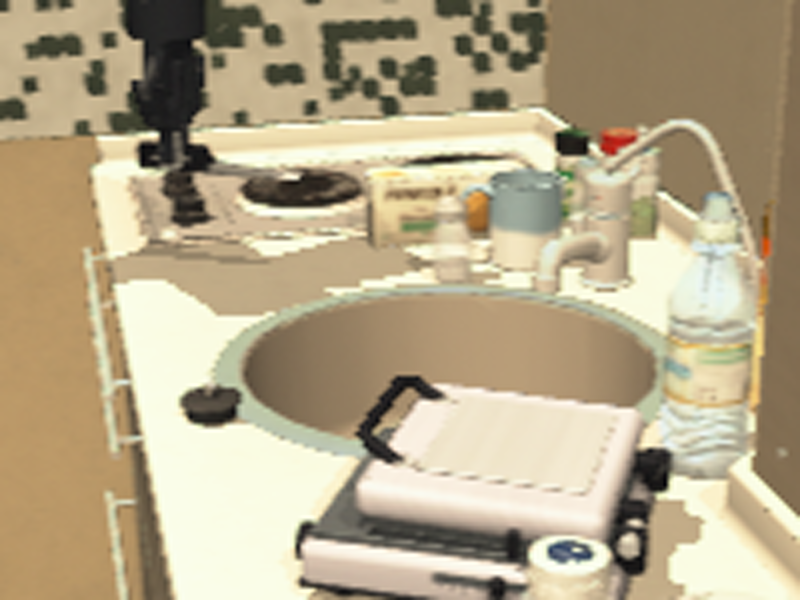

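```bash
python3 -m jog '[{"linear":[0.35,0.83,0],"roll":0.04},{"linear":[0.35,0.83,0],"roll":0},{"linear":[0.35,0.83,0],"roll":0},{"linear":[0.35,0.83,0],"roll":0},{"linear":[0.35,0.83,0],"roll":0},{"linear":[0.35,0.83,0],"roll":0},{"linear":[0.35,0.83,0],"roll":0},{"linear":[0.35,0.83,0],"roll":0},{"linear":[0.35,0.83,0],"roll":0},{"linear":[0.35,0.83,0],"roll":0},{"linear":[0.35,0.83,0],"roll":0},{"linear":[0.35,0.83,0],"roll":0}]'
python3 -m jog '[{"linear":[0.35,0.83,0],"roll":0},{"linear":[0.35,0.83,0],"roll":0},{"linear":[0,0,0],"roll":0},{"linear":[0,0,0],"roll":0},{"linear":[0,0,0],"roll":0}]'
python3 -c "
from h import *
go((.3730,-.2297,.058),-29.4)"
```

```text
time_s: 7.78
position: [0.3782, -0.1584, 0.1243]
tool_rot: [[0.871, -0.491, 0.0], [-0.491, -0.871, -0.0], [0.0, -0.0, -1.0]]
ft_force: [0.1, 0.7, -1.1]
grip_width: 0.017
gripper_force: 59.1
time_s: 8.2
position: [0.3702, -0.2276, 0.124]
tool_rot: [[0.87, -0.493, -0.001], [-0.493, -0.87, 0.001], [-0.001, -0.001, -1.0]]
ft_force: [-0.0, 0.4, -1.2]
grip_width: 0.0168
gripper_force: 59.2
t 8.2 pos [ 0.3702 -0.2276  0.124 ] yaw -29.51 tool units [0.089 0.011 1.649] roll units -0.021 F [-0.03  0.35 -1.2 ] M [0.016 0.001 0.042] w 0.0168 gf 59.2
```

```bash
python3 -m jog '[{"linear":[0,0,0.8],"roll":0},{"linear":[0,0,0.6],"roll":0},{"linear":[0,0,0.25],"roll":0},{"linear":[0,0,0],"roll":0},{"linear":[0,0,0],"roll":0},{"linear":[0,0,0],"roll":0},{"linear":[0,0,0],"roll":0}]'
python3 - <<'E'
from h import *
go((.3730,-.2297,.0525),-29.4)
a=crop("top",355,155,70,100,6); b=cv2.resize(crop("side",240,190,100,100,6),(400,600)) if 0 else crop("side",255,205,67,100,6)
cv2.imwrite("pics/p1.png",np.hstack([a,b])[:600,:800])
E
```

```text
time_s: 8.78
position: [0.3709, -0.2282, 0.0591]
tool_rot: [[0.87, -0.492, 0.001], [-0.492, -0.87, -0.001], [0.002, 0.001, -1.0]]
ft_force: [0.4, -0.5, -0.8]
grip_width: 0.0168
gripper_force: 59.2
t 8.78 pos [ 0.3709 -0.2282  0.0591] yaw -29.49 tool units [0.063 0.008 0.165] roll units -0.019 F [ 0.44 -0.48 -0.77] M [ 0.008  0.018 -0.019] w 0.0168 gf 59.2
```

View pics/p1.png

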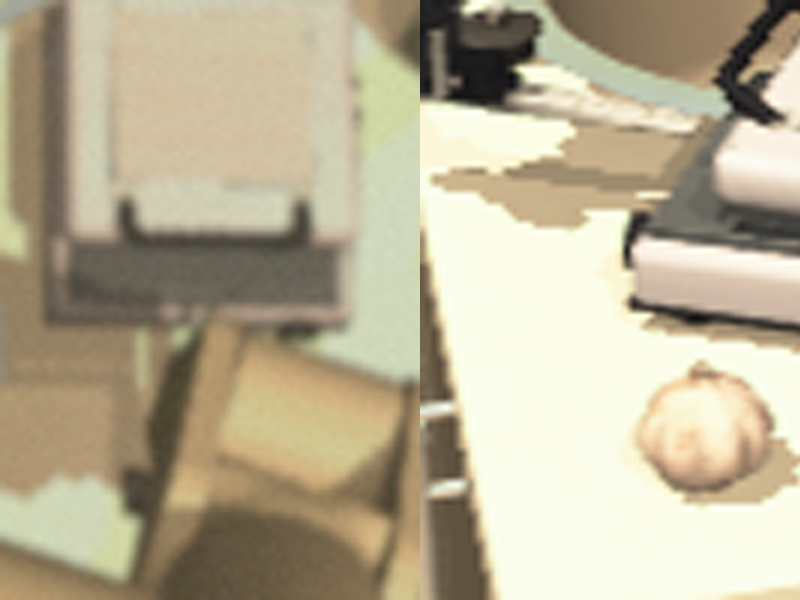

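Run:
```python
from h import *
s=env.observe();R=s['tool_rot'];p=s['position']-[0,0,.0045]
for k in(.045,.13): print(k,proj("side",p+R[:,0]*k), "crop",(proj("side",p+R[:,0]*k)-[255,205])*6+[420,0])
u=np.array([.871,-.4909,0]);v=np.array([.4909,.871,0]);o=np.array([.5777,-.3451,0])
for x,y in((-.11,-.093),(-.11,.093),(-.104,-.082),(-.104,.082)): q=o+u*x+v*y; q[2]=.048; print(x,y,(proj("side",q)-[255,205])*6+[420,0],(proj("top",q)-[355,155])*6)
```

```text
0.045 [272.70582791 222.3755785 ] crop [526.23496744 104.25347099]
0.13 [301.67525699 225.73615614] crop [700.05154195 124.41693683]
-0.11 -0.093 [627.18236703 231.28655569] [356.72017034 312.72713226]
-0.11 0.093 [754.05627178  55.87485503] [ 47.11991003 306.76957608]
-0.104 -0.082 [649.19682594 220.98479168] [338.07942608 302.66772439]
-0.104 0.082 [759.34095397  66.11022739] [ 65.36357591 297.41891975]
```

```bash
python3 -m jog '[{"linear":[0.2,0,0],"roll":-0.02},{"linear":[0.2,0,0],"roll":0},{"linear":[0.15,0,0],"roll":0},{"linear":[0,0,0.06],"roll":0},{"linear":[0,0,0],"roll":0},{"linear":[0,0,0],"roll":0},{"linear":[0,0,0],"roll":0},{"linear":[0,0,0],"roll":0}]'
python3 -c "
from h import *
go((.3913,-.2400,.0525),-29.4)"
python3 -m jog '[{"linear":[0,0,0.025],"roll":0},{"linear":[0,0,0],"roll":0},{"linear":[0,0,0.025],"roll":0},{"linear":[0,0,0],"roll":0},{"linear":[0,0,0],"roll":0},{"linear":[0,0,0],"roll":0}]'
python3 -c "
from h import *
go((.3913,-.2400,.0525),-29.4)"
```

```text
time_s: 9.55
position: [0.3894, -0.2389, 0.0557]
tool_rot: [[0.871, -0.492, -0.0], [-0.492, -0.871, 0.0], [-0.0, -0.0, -1.0]]
ft_force: [0.2, 0.1, -0.7]
grip_width: 0.0168
gripper_force: 59.2
t 9.55 pos [ 0.3894 -0.2389  0.0557] yaw -29.45 tool units [0.055 0.002 0.08 ] roll units -0.011 F [ 0.16  0.09 -0.66] M [-0.004 -0.009 -0.027] w 0.0168 gf 59.2
time_s: 10.05
position: [0.3896, -0.239, 0.0537]
tool_rot: [[0.871, -0.492, -0.0], [-0.492, -0.871, 0.0], [-0.0, -0.0, -1.0]]
ft_force: [-0.4, 0.0, -0.5]
grip_width: 0.0166
gripper_force: 59.2
t 10.05 pos [ 0.3896 -0.239   0.0537] yaw -29.45 tool units [0.05  0.    0.031] roll units -0.01 F [-0.43  0.04 -0.53] M [ 0.036  0.011 -0.036] w 0.0166 gf 59.2
```

```bash
for i in 1; do python3 -m jog '[{"linear":[0,0,0.015],"roll":0},{"linear":[0,0,0],"roll":0},{"linear":[0,0,0],"roll":0},{"linear":[0,0,0],"roll":0}]'; python3 -c "
from h import *
go((.3913,-.2400,.0525),-29.4)"; python3 -m jog '[{"linear":[0,0,0.01],"roll":0},{"linear":[0,0,0],"roll":0},{"linear":[0,0,0],"roll":0},{"linear":[0,0,0],"roll":0}]'; python3 -c "
from h import *
go((.3913,-.2400,.0525),-29.4)"; done
```

```text
time_s: 10.38
position: [0.3896, -0.239, 0.0531]
tool_rot: [[0.871, -0.492, -0.0], [-0.492, -0.871, 0.0], [-0.0, -0.0, -1.0]]
ft_force: [-0.7, -0.7, -1.1]
grip_width: 0.0169
gripper_force: 59.2
t 10.38 pos [ 0.3896 -0.239   0.0531] yaw -29.45 tool units [0.05  0.001 0.015] roll units -0.01 F [-0.72 -0.73 -1.13] M [ 0.03  -0.053  0.031] w 0.0169 gf 59.2
time_s: 10.72
position: [0.3896, -0.239, 0.0527]
tool_rot: [[0.871, -0.492, 0.0], [-0.492, -0.871, 0.0], [0.0, -0.0, -1.0]]
ft_force: [-0.5, 0.1, -1.4]
grip_width: 0.0171
gripper_force: 59.2
t 10.72 pos [ 0.3896 -0.239   0.0527] yaw -29.45 tool units [0.049 0.001 0.006] roll units -0.01 F [-0.45  0.12 -1.42] M [ 0.008 -0.051  0.052] w 0.0171 gf 59.2
```

```bash
cat > m.py <<'E'
from h import *
F=[];M=[]
for i in range(5):
    optics.get_image("side"); s=env.observe(); R=s['tool_rot']; F.append(R.T@s['ft_force']); M.append(R.T@s['wrist_torque'])
o=np.array([.5777,-.3451,0]);tip=s['position']+R[:,0]*.13; q=tip-o
print("t",round(s['time_s'],2),"Ftool",np.mean(F,0).round(2),"sd",np.std(F,0).round(2),"Mtool",np.mean(M,0).round(3),"z",s['position'][2].round(4),"tip grill x",(q@[.871,-.4909,0]).round(4),"y",(q@[.4909,.871,0]).round(4),"Rz",R[2].round(4))
E
python3 m.py
python3 -m jog '[{"linear":[0,0,0.01],"roll":0},{"linear":[0,0,0],"roll":0},{"linear":[0,0,0],"roll":0}]' >/dev/null; python3 m.py
python3 -m jog '[{"linear":[0,0,0.01],"roll":0},{"linear":[0,0,0],"roll":0},{"linear":[0,0,0],"roll":0}]' >/dev/null; python3 m.py
```

```text
t 10.97 Ftool [-0.08  0.47  0.67] sd [0.43 0.35 0.48] Mtool [-0.026 -0.004  0.002] z 0.0527 tip grill x -0.0859 y -0.0 Rz [-0. -0. -1.]
t 11.47 Ftool [-0.12  0.    0.82] sd [0.22 0.21 0.47] Mtool [ 0.009  0.021 -0.001] z 0.0523 tip grill x -0.0859 y -0.0 Rz [ 1.e-04  0.e+00 -1.e+00]
t 11.97 Ftool [-0.86  0.24 -0.47] sd [0.23 0.44 0.49] Mtool [-0.002  0.042 -0.013] z 0.0519 tip grill x -0.086 y -0.0 Rz [ 0.  0. -1.]
```

```bash
python3 -m jog '[{"linear":[0,0,0.01],"roll":0},{"linear":[0,0,0],"roll":0},{"linear":[0,0,0],"roll":0}]' >/dev/null; python3 m.py
python3 -c "
from h import *
cv2.imwrite('pics/d1.png',crop('side',255,200,80,60,10))"
```

```text
t 12.47 Ftool [-1.59  0.08 -2.58] sd [0.35 0.2  0.2 ] Mtool [-0.023  0.046  0.024] z 0.0516 tip grill x -0.086 y -0.0 Rz [ 0.  0. -1.]
```

View pics/d1.png

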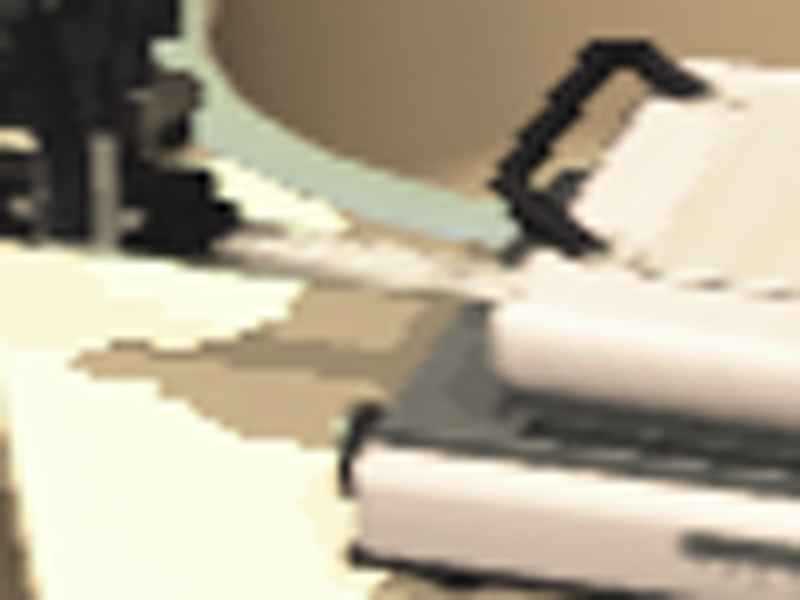

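In the side view the blade lies over the front strip, just in front of the lid, with the grip level. The force readings show contact with the plate. Next I'll ease off slightly and slide in.

```bash
python3 -m jog '[{"linear":[0.1,0,-0.004],"roll":0},{"linear":[0.1,0,0],"roll":0},{"linear":[0.1,0,0],"roll":0},{"linear":[0,0,0],"roll":0},{"linear":[0,0,0],"roll":0}]' >/dev/null; python3 m.py
python3 -m jog '[{"linear":[0.1,0,0],"roll":0},{"linear":[0.1,0,0],"roll":0},{"linear":[0.1,0,0],"roll":0},{"linear":[0,0,0],"roll":0},{"linear":[0,0,0],"roll":0}]' >/dev/null; python3 m.py
```

```text
t 13.18 Ftool [ 1.88 -0.2  -1.35] sd [0.45 0.52 0.31] Mtool [-0.014  0.522 -0.007] z 0.0518 tip grill x -0.0737 y -0.0001 Rz [ 7.e-04  2.e-04 -1.e+00]
t 13.85 Ftool [ 1.86  0.19 -2.09] sd [0.27 0.41 0.28] Mtool [ 0.033  0.574 -0.015] z 0.0518 tip grill x -0.0617 y -0.0001 Rz [ 8.e-04  2.e-04 -1.e+00]
```

```bash
python3 -m jog '[{"linear":[0.05,0,-0.005],"roll":0},{"linear":[0.05,0,0],"roll":0},{"linear":[0.05,0,0],"roll":0},{"linear":[0.05,0,0],"roll":0},{"linear":[0.05,0,0],"roll":0},{"linear":[0.05,0,0],"roll":0},{"linear":[0.04,0,0],"roll":0},{"linear":[0.03,0,0],"roll":0},{"linear":[0.02,0,0],"roll":0},{"linear":[0.02,0,0],"roll":0}]'|grep force; python3 m.py
python3 -m jog '[{"linear":[0.03,0,0],"roll":0},{"linear":[0.03,0,0],"roll":0},{"linear":[0.03,0,0],"roll":0},{"linear":[0.03,0,0],"roll":0},{"linear":[0.03,0,0],"roll":0}]'|grep force; python3 m.py
```

```text
ft_force: [-2.5, 2.0, 4.9]
gripper_force: 60.0
t 14.93 Ftool [-2.31 -0.18 -4.22] sd [0.54 0.3  0.24] Mtool [ 0.036 -0.036 -0.029] z 0.0519 tip grill x -0.0454 y -0.0001 Rz [ 3.e-04 -0.e+00 -1.e+00]
ft_force: [-2.8, 1.9, 5.9]
gripper_force: 60.0
t 15.6 Ftool [-2.75 -0.2  -4.85] sd [0.54 0.49 0.41] Mtool [ 0.03  -0.091 -0.   ] z 0.0519 tip grill x -0.0394 y -0.0001 Rz [ 2.e-04  1.e-04 -1.e+00]
```

```bash
python3 -m jog '[{"linear":[0.02,0,-0.008],"roll":0},{"linear":[0.02,0,0],"roll":0},{"linear":[0.02,0,0],"roll":0}]'|grep ft_; python3 m.py
python3 -m jog '[{"linear":[0.02,0,0],"roll":0},{"linear":[0.02,0,0],"roll":0},{"linear":[0.02,0,0],"roll":0}]'|grep ft_; python3 m.py
```

```text
ft_force: [-1.7, 2.3, 4.0]
t 16.1 Ftool [-1.33  0.51 -2.82] sd [0.47 0.5  0.29] Mtool [ 0.032 -0.035 -0.02 ] z 0.0522 tip grill x -0.037 y -0.0001 Rz [ 3.e-04 -0.e+00 -1.e+00]
ft_force: [-1.7, 2.0, 2.2]
t 16.6 Ftool [-0.92 -0.36 -2.5 ] sd [0.51 0.19 0.65] Mtool [ 0.019 -0.023 -0.003] z 0.0522 tip grill x -0.0346 y -0.0001 Rz [ 4.e-04  0.e+00 -1.e+00]
```

```bash
python3 -m jog '[{"linear":[0.02,0,-0.003],"roll":0},{"linear":[0.02,0,0],"roll":0},{"linear":[0.02,0,0],"roll":0}]'|grep ft_; python3 m.py
for i in 1 2 3; do python3 -m jog '[{"linear":[0.02,0,0],"roll":0},{"linear":[0.02,0,0],"roll":0},{"linear":[0.02,0,0],"roll":0}]'|grep ft_; python3 m.py; done
```

```text
ft_force: [-1.5, 1.1, 1.4]
t 17.1 Ftool [-0.28  0.06 -1.2 ] sd [0.4  0.62 0.18] Mtool [0.004 0.038 0.004] z 0.0523 tip grill x -0.0322 y -0.0001 Rz [ 4.e-04  0.e+00 -1.e+00]
ft_force: [-0.3, 0.7, 1.5]
t 17.6 Ftool [-0.75 -0.03 -0.3 ] sd [0.26 0.42 0.41] Mtool [ 0.023  0.038 -0.037] z 0.0523 tip grill x -0.0298 y -0.0001 Rz [ 4.e-04  0.e+00 -1.e+00]
ft_force: [-1.3, 0.4, 0.9]
t 18.1 Ftool [-0.48 -0.34 -0.87] sd [0.16 0.66 0.31] Mtool [ 0.046  0.027 -0.003] z 0.0523 tip grill x -0.0274 y -0.0001 Rz [ 4.e-04  0.e+00 -1.e+00]
ft_force: [-1.5, 0.3, 1.4]
t 18.6 Ftool [-0.24 -0.12 -0.97] sd [0.42 0.65 0.47] Mtool [ 0.018  0.018 -0.012] z 0.0523 tip grill x -0.025 y -0.0001 Rz [ 3.e-04  0.e+00 -1.e+00]
```

```bash
for i in 1 2 3; do python3 -m jog '[{"linear":[0.02,0,0],"roll":0},{"linear":[0.02,0,0],"roll":0},{"linear":[0.01,0,0],"roll":0}]'|grep ft_; python3 m.py; done
```

```text
ft_force: [-0.4, 1.8, 1.6]
t 19.1 Ftool [-0.7   0.04 -1.1 ] sd [0.54 0.75 0.24] Mtool [ 0.047 -0.031  0.007] z 0.0523 tip grill x -0.0231 y -0.0001 Rz [ 2.e-04  0.e+00 -1.e+00]
ft_force: [-1.4, 0.8, 1.5]
t 19.6 Ftool [-0.87 -0.2  -1.44] sd [0.18 0.42 0.26] Mtool [ 0.008 -0.023  0.   ] z 0.0523 tip grill x -0.021 y -0.0001 Rz [ 3.e-04 -0.e+00 -1.e+00]
ft_force: [-1.8, 0.5, 2.0]
t 20.1 Ftool [-0.83 -0.19 -1.28] sd [0.39 0.39 0.64] Mtool [ 0.035 -0.038 -0.012] z 0.0523 tip grill x -0.0191 y -0.0001 Rz [ 2.e-04  0.e+00 -1.e+00]
```

```bash
for i in 1 2 3; do python3 -m jog '[{"linear":[0.015,0,0],"roll":0},{"linear":[0.015,0,0],"roll":0},{"linear":[0.01,0,0],"roll":0}]'|grep ft_; python3 m.py; done
```

```text
ft_force: [-2.4, 2.5, 3.6]
t 20.6 Ftool [-2.54 -0.08 -2.57] sd [0.38 0.59 0.5 ] Mtool [-0.011 -0.223  0.002] z 0.0523 tip grill x -0.0176 y -0.0001 Rz [-0. -0. -1.]
ft_force: [-6.9, 3.5, 6.1]
t 21.1 Ftool [-6.32  0.68 -5.79] sd [0.31 0.54 0.44] Mtool [-0.071 -0.835 -0.001] z 0.0523 tip grill x -0.0167 y 0.0 Rz [-1.7e-03 -2.0e-04 -1.0e+00]
ft_force: [-10.5, 5.7, 9.2]
t 21.6 Ftool [-11.33   0.71  -9.1 ] sd [0.45 0.48 0.41] Mtool [-0.125 -1.468  0.021] z 0.0523 tip grill x -0.016 y 0.0001 Rz [-3.9e-03 -3.0e-04 -1.0e+00]
```

Contact came at about -18 mm, and the push has grown to about 11 N, which is more than needed. I'll relax it now.

```bash
python3 -m jog '[{"linear":[-0.01,0,0],"roll":0},{"linear":[-0.01,0,0],"roll":0},{"linear":[0,0,0],"roll":0}]'|grep ft_; python3 m.py
```

```text
ft_force: [-5.1, 3.4, 6.1]
t 22.1 Ftool [-6.46 -0.44 -6.18] sd [0.36 0.53 0.29] Mtool [ 0.006 -0.944  0.015] z 0.0523 tip grill x -0.016 y 0.0001 Rz [-2.e-03 -3.e-04 -1.e+00]
```

```bash
python3 -m jog '[{"linear":[-0.01,0,0],"roll":0},{"linear":[-0.01,0,0],"roll":0},{"linear":[0,0,0],"roll":0}]'|grep ft_; python3 m.py; python3 -c "
from h import *
cv2.imwrite('pics/e1.png',crop('side',265,195,100,75,8))"
```

```text
ft_force: [-2.5, 2.3, 4.0]
t 22.6 Ftool [-3.93 -1.57 -4.37] sd [0.33 0.22 0.37] Mtool [ 0.244 -0.485 -0.023] z 0.0523 tip grill x -0.016 y 0.0001 Rz [-2.e-04 -2.e-04 -1.e+00]
```

View pics/e1.png

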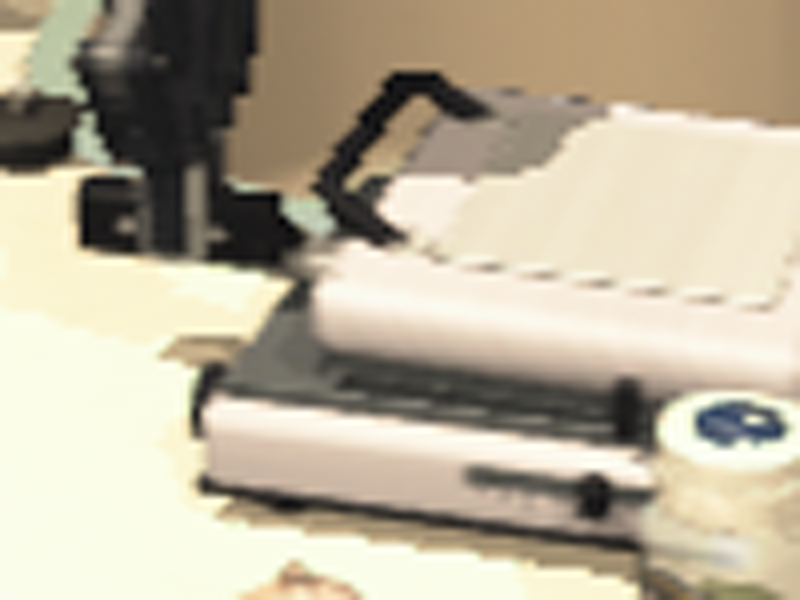

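```bash
for i in 1 2; do python3 -m jog '[{"linear":[-0.01,0,0],"roll":0},{"linear":[-0.01,0,0],"roll":0},{"linear":[0,0,0],"roll":0}]'|grep ft_; python3 m.py;done
```

```text
ft_force: [2.6, 1.8, -0.0]
t 23.15 Ftool [ 3.65 -2.76 -0.13] sd [0.49 0.38 0.4 ] Mtool [ 0.474  0.526 -0.151] z 0.0524 tip grill x -0.0161 y -0.0002 Rz [ 1.5e-03  2.0e-04 -1.0e+00]
ft_force: [1.7, -0.5, 0.8]
t 23.65 Ftool [ 1.21  0.75 -1.39] sd [0.72 0.39 0.46] Mtool [-0.121  0.267  0.038] z 0.0523 tip grill x -0.0177 y -0.0003 Rz [-3.e-04  3.e-04 -1.e+00]
```

```bash
for i in 1 2; do python3 -m jog '[{"linear":[0.006,0,0],"roll":0},{"linear":[0.006,0,0],"roll":0},{"linear":[0,0,0],"roll":0}]'|grep ft_; python3 m.py;done
```

```text
ft_force: [-3.6, -0.0, 3.5]
t 24.15 Ftool [-3.39  1.9  -3.89] sd [0.5  0.24 0.41] Mtool [-0.269 -0.391  0.104] z 0.0523 tip grill x -0.0174 y -0.0 Rz [-8.e-04 -1.e-04 -1.e+00]
ft_force: [-6.2, 0.5, 6.4]
t 24.65 Ftool [-5.37  1.8  -6.11] sd [0.42 0.5  0.37] Mtool [-0.218 -0.672  0.068] z 0.0523 tip grill x -0.0172 y 0.0001 Rz [-1.4e-03 -3.0e-04 -1.0e+00]
```

```bash
python3 -m jog '[{"linear":[0.005,0,-0.002],"roll":0},{"linear":[0.004,0,0],"roll":0},{"linear":[0,0,0],"roll":0},{"linear":[0,0,0],"roll":0}]'|grep ft_; python3 m.py; python3 m.py; python3 m.py
```

```text
ft_force: [-6.2, 1.9, 5.2]
t 25.23 Ftool [-5.83  1.32 -5.66] sd [0.54 0.32 0.37] Mtool [-0.176 -0.746  0.057] z 0.0523 tip grill x -0.0169 y 0.0002 Rz [-1.6e-03 -4.0e-04 -1.0e+00]
t 25.48 Ftool [-5.96  1.39 -5.47] sd [0.75 0.71 0.27] Mtool [-0.204 -0.731  0.061] z 0.0523 tip grill x -0.0169 y 0.0002 Rz [-1.6e-03 -4.0e-04 -1.0e+00]
t 25.73 Ftool [-5.64  1.17 -5.37] sd [0.16 0.39 0.37] Mtool [-0.184 -0.726  0.057] z 0.0523 tip grill x -0.0169 y 0.0002 Rz [-1.6e-03 -4.0e-04 -1.0e+00]
```

```bash
python3 -c "
from rig import env
print(env.close_job())"
```

```text
the job is handed in; nothing more can be done
None
```

The gauge is held flat and straight in between the plates, snug and still at about 53 mm deep with about 6 N of push (an opening of roughly 6.7 mm). I briefly overpushed to about 11 N; the force picked up again at the same depth afterwards, so the lid seems not to have shifted. I handed the job in at about 26 s, and no verdict came back.

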